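# Loaded pull test of a sprung drawer

## Task

Set up and run a pull test on the tester: stand the steel angle block upright on its foot inside the sprung test drawer and slide the drag pointer fully home against the closed drawer's pusher tab. Then pull the drawer out until the pusher has carried the pointer's nose right opposite the tip of the dark diamond-nosed mark, hold it there for about a second, and ease the drawer fully home without letting it snap back, leaving the pointer standing at the mark. Do not disturb the yellow feeler block or the wooden puzzle box.

Things in the scene. Friction and masses are not known exactly. Their poses are not given: they have to be found in the camera images.
- tester: pull tester, fixed: aluminium plate 340 x 280 x 12 mm with maple drawer (middle at y = -45 mm), pointer rail (y = +55 mm), spring barrel and, at the rear left corner, a red-handled toggle clamp up to 70 mm high. Origin: centre of the plate's underside on the bench; x towards the rear, away from the pull post, y left, z up. Drawer and pointer come out along its -x
- drawer (a joint): how far the sprung maple test drawer is out, m: 0 fully home, grows towards the tester's -x, stop at 0.10. A spring pulls it home with about 3 N when closed and 10 N at 0.065; let go, it snaps back
- drawer_in (a point): centre of the upper face of the drawer's floor, axes as the tester's, moves with the drawer. The drawer is an open tray, inside 140 (x) x 110 (y) mm, walls 5 mm thick rising 25 mm above the floor (front board 29 mm)
- pull_top (a point): top centre of the drawer's upright dark steel pull post: 22 mm diameter, with a cap 28 mm in diameter in its uppermost 5 mm; free to grip over 45 mm below its top; its axis stands 48 mm in front of the drawer's front board. Axes as the tester's, moves with the drawer
- pointer (a joint): how far the drag pointer is out, m: 0 fully home against the closed drawer's pusher tab, grows towards the tester's -x, stop at 0.10. Starts out at an old reading. Friction (1.5 N) keeps it where it is left; the pusher, a steel tab on the drawer's left side behind the pointer, carries it out with the drawer but does not bring it back
- pointer_top (a point): top centre of the drag pointer's brass grip, a block 24 (x) x 16 (y) mm, free over 38 mm below this point, on a saddle 30 x 26 x 14 mm riding on the rail. Axes as the tester's
- pointer_tip (a point): tip of the pointer's small triangular nose, which points to the tester's +y (left), 23 mm beside the middle of the pointer
- mark_tip (a point): tip of the fixed mark, a dark steel stop 52 mm long, 14 mm high (screw head 20 mm), lying on the plate left of the rail, its diamond nose pointing at the rail (tester's -y). Axes as the tester's. The pointer is at the mark when its tip has the same x along the tester as this tip; that needs the drawer 0.040 to 0.065 m out, differing each run
- angle_block: loose steel L-shaped angle block, about 0.6 kg: foot 70 (x) x 50 (y) x 12 mm; upright web along the foot's -y edge, 70 mm long in x, 12 mm thick (middle plane at y = -19 mm), its top 70 mm above the underside. Origin: centre of the foot's underside, z up. Grip it by the upper part of the web
- feeler_block: bystander: loose yellow plastic feeler block 100 x 30 x 30 mm, origin at the centre of its underside. It and the angle block may change places
- puzzle_box: bystander: loose brown wooden puzzle box 110 x 75 x 55 mm, origin at the centre of its underside
Things that resemble listed ones, but are neither listed nor needed, are in the scene too. Several things look just like the angle_block: the one meant starts farthest to the robot's left.

How it is judged (in metres and radians):
On the way, in this order (a step that is already met when the one before it is completed fails the run):
1. the angle block stands on its foot in the drawer, and the drag pointer is home (within 4 mm) with the drawer closed (within 4 mm) (x of angle_block in the frame of drawer_in between -0.055 and 0.055 m and y of angle_block in the frame of drawer_in between -0.045 and 0.045 m and z of angle_block in the frame of drawer_in between -0.004 and 0.005 m and angle between angle_block's own z axis and vertical below 0.12 rad and value of joint each of pointer, drawer below 0.004 m), for 0.2 s.
2. the drawer, with the block in it, is held out so that its pusher has carried the pointer's tip to within 5 mm of the mark's tip along the slide, the robot not touching the pointer, for 0.8 s (x of angle_block in the frame of drawer_in between -0.055 and 0.055 m and y of angle_block in the frame of drawer_in between -0.045 and 0.045 m and z of angle_block in the frame of drawer_in between -0.004 and 0.005 m and angle between angle_block's own z axis and vertical below 0.12 rad and x of pointer_tip in the frame of mark_tip between -0.005 and 0.005 m and value of joint drawer above 0.03 m and x of drawer_in in the frame of pointer_tip below 0.01 m and contact force between pointer and the fingers below 0.2 N), for 0.8 s.
At the end, for the whole second after the job is handed in: the drawer is home (within 4 mm), the angle block stands at rest on its foot inside it, and the drag pointer has stayed with its tip within 5 mm of the mark's tip along the slide (x of angle_block in the frame of drawer_in between -0.055 and 0.055 m and y of angle_block in the frame of drawer_in between -0.045 and 0.045 m and z of angle_block in the frame of drawer_in between -0.004 and 0.005 m and angle between angle_block's own z axis and vertical below 0.12 rad and x of pointer_tip in the frame of mark_tip between -0.005 and 0.005 m and value of joint drawer below 0.004 m and linear speed of angle_block below 0.02 m/s); the robot touches nothing.
It fails at once if the drawer snaps back (moves home faster than 0.3 m/s) (velocity of joint drawer below -0.3 m/s).
It fails at once if the feeler block is disturbed (moved over 15 mm) (distance of feeler_block from where it was at the start of the episode above 0.015 m).
It fails at once if the puzzle box is disturbed (moved over 15 mm) (distance of puzzle_box from where it was at the start of the episode above 0.015 m).
It also fails if it takes over 58 s, if anything falls off the work surface, if the arm or the gripper's body presses on something with over 40 N, if the wrist force passes 120 N, or if a joint passes its speed limit or range.

## Robot

A 7-joint arm with a two-finger parallel gripper is mounted at the origin on the work surface. World frame = base frame: x ahead of the robot, y to its left, z up, the work surface at z = 0. Lengths are in mm, angles in rad, forces in N, time in s.
With the tool pointing down it reaches from about 400 to 875 mm from the base axis. Payload 6.5 kg.
Tool frame: the origin (TCP) lies at the very end of the fingers, on their centre line; the grasp point (between the pads) lies 19 mm behind it; z points along the fingers, x is the direction in which the jaws open and shut, and the axes are right-handed (so a half turn about z gives the same grasp; the last joint's range is limited). The gripper opens to 85 mm and grips with 20 to 120 N. Pads are 22 mm wide; open, the fingers measure 114 mm over their backs; the gripper's body (76 mm by 85 mm) begins 54 mm behind the grasp point. The pads swing forward as they close: fully open they stand 13 mm farther back than shut.
Start: joints at [-0.066, 0.536, -0.004, 1.538, 0.003, 1.067, -0.071], TCP at [649.992, 0, 231.29] pointing down, gripper open.
Joint ranges: [-2.7, 2.7], [-0.37, 2.16], [-1.27, 1.26], [0.24, 2.4], [-1.31, 4.45], [0.19, 1.91], [-2.76, 2.76]. Speed limits (rad/s): [2.39, 2.39, 3.14, 3.14, 3.14, 3.14, 3.14].

## Interface

Orientations are given as a 3x3 rotation matrix whose columns are the frame's x, y, z axes.
In Python, from workcell import bot gives the robot as it stands. The module is installed in compiled form; this text tells all that it offers.
- The arm moves only by the tool servo_tool, never from a script. Its argument "moves" is a list of rows, each an object with "slide": the shift along the tool's x, y, z in units of 1 m (1.0 is 1 m), a list of three; "dr": the turn, a rotation vector about the tool's x, y, z in units of 90 degrees (1.0 is 90 degrees), a list of three; "grip": the closure, from -1 (fully open) to 1 (shut). In form: [{"slide": [x, y, z], "dr": [rx, ry, rz], "grip": grip}, ...]. A call has 1 to 20 rows; each row is the pose to reach, as a shift and turn from the pose commanded when the call began, along the tool's axes at that moment; what a row does not reach only later rows make up. A row lasts 1/8 s, in which the tool goes at most 62.5 mm and 10.7 degrees, less where a joint would pass 70% of its speed; a pose out of reach is approached as far as the arm can. A call with a number of a shift or a turn outside -1 to 1 is refused whole. A call with a gripper value outside its range is refused whole. The fingers move at their own pace and stop on an object; the grip force is fixed at half the most. Time passes only in rows, so rows that repeat a pose let the fingers close. It gives the time, the measured TCP pose, the force and the opening at its end, in the units of the state.
- bot.observe(): the state, without advancing time (a new reading comes with each control period).
- bot.grab_frame(name): name is "scene" or "side" or "wrist"; returns a dict with "img" (480x640x3 uint8, red, green, blue), "z_map" (480x640 float32, mm along the optical axis (not along the pixel's ray), 0 where there is no reading), "fx", "fy", "cx", "cy" (pixels), "cam_to_world" (4x4, takes a point from camera to world coordinates); the wrist camera has in their place "tool_from_camera" (4x4, takes a point from camera to tool coordinates, whose origin is the TCP and whose axes are the tool frame's). Camera axes: x right, y up, looking along -z (the intrinsics and any distortion apply to the point x, -y, -z); pixel columns grow to the right and rows downward; lengths in mm; the calibration is good to about 2 mm. A picture is of the moment at which its call begins: read the wrist's pose just before it.
- bot.close_job(): hands the job in, once; it reports no verdict.
The state is a dict: "time_s": time; "qpos": joint angles; "qd": joint speeds; "tau": joint torques, N m; "tool_pos": TCP position; "tool_rot": TCP orientation; "contact_force": force on the tool from outside, world axes, zero at the start; "torque": the same for the moment, N m; "gripper_width": opening from 0.0 (shut) to 1.0 (fully open).
Only numpy, scipy, OpenCV 4.12 (cv2) and the standard library are available. Lean on these libraries where they do the work, as an engineer would, in place of code of your own. Each camera call takes 0.05 s, during which the arm holds its last target. There are 200 camera calls.

## Working session

There is one attempt and no reset: what is moved stays moved. The work goes in short steps, Python scripts to look and compute and a tool call to move; the robot and the scene stay as the last step left them, time stands still between calls to the robot, and variables do not carry over. Pictures are saved under pics/ and viewed, about 8 in all and at most 12, crops included, and the job is handed in when it is done.

Besides the shell and the picture viewer there is one more tool, called as name([rows], argument=value, ...), one row to a line, values as JSON. servo_tool: Moves the arm, as the interface text tells. Its arguments: {"type":"object","properties":{"moves":{"type":"array"}},"required":["moves"]}

```bash
mkdir -p pics; cat > h.py <<'E'
import numpy as np, cv2
from workcell import bot
def grab(n):
    s=bot.observe(); f=bot.grab_frame(n)
    if n=="wrist":
        T=np.eye(4);T[:3,:3]=np.array(s["tool_rot"]);T[:3,3]=s["tool_pos"]
        f["cam_to_world"]=T@np.array(f["tool_from_camera"])
    return f
def cloud(f):
    z=f["z_map"].astype(float); v,u=np.mgrid[:480,:640]
    P=np.stack([(u-f["cx"])/f["fx"]*z,-(v-f["cy"])/f["fy"]*z,-z,np.ones_like(z)],-1)
    W=(P@np.array(f["cam_to_world"]).T)[...,:3]; W[z==0]=np.nan
    return W
def save(n,img,): cv2.imwrite("pics/"+n,cv2.cvtColor(img,cv2.COLOR_RGB2BGR))
E
python3 - <<'E'
from h import *
for n in("scene","side"):
    f=grab(n); save(n+"0.png",f["img"]); np.savez(n+"0.npz",img=f["img"],W=cloud(f)); print(n,f["fx"],np.round(f["cam_to_world"],2), [k for k in f])
print(bot.observe())
E
```

```text
scene 593.6963531919641 [[-8.40000e-01 -3.10000e-01  4.50000e-01  1.01686e+03]
 [ 5.40000e-01 -5.00000e-01  6.70000e-01  7.58840e+02]
 [ 2.00000e-02  8.10000e-01  5.90000e-01  7.41150e+02]
 [ 0.00000e+00  0.00000e+00  0.00000e+00  1.00000e+00]] ['img', 'z_map', 'fx', 'fy', 'cx', 'cy', 'cam_to_world']
side 485.0022383253081 [[ 8.0000e-01  4.8000e-01 -3.6000e-01  2.1881e+02]
 [-5.9000e-01  6.3000e-01 -5.0000e-01 -4.1332e+02]
 [-1.0000e-02  6.1000e-01  7.9000e-01  7.5876e+02]
 [ 0.0000e+00  0.0000e+00  0.0000e+00  1.0000e+00]] ['img', 'z_map', 'fx', 'fy', 'cx', 'cy', 'cam_to_world']
{'time_s': 0.1, 'qpos': array([-0.06620357,  0.53711775, -0.00443879,  1.53873086,  0.00258289,
        1.06733139, -0.07118837]), 'qd': array([ 0.00114396, -0.00052078, -0.00218962, -0.00184334, -0.00122248,
       -0.00028105,  0.00202518]), 'tau': array([ 3.24486806e-03, -5.84563243e+01,  1.05254464e+00, -2.59778756e+01,
        1.26798821e-02,  4.59515359e-03, -1.40434165e-05]), 'tool_pos': array([ 6.49439610e+02, -6.13149185e-03,  2.30499931e+02]), 'tool_rot': array([[ 9.99998751e-01,  7.87695108e-05, -1.57834478e-03],
       [ 7.86087426e-05, -9.99999992e-01, -1.01920482e-04],
       [-1.57835280e-03,  1.01796283e-04, -9.99998749e-01]]), 'contact_force': array([ 0.02809679, -0.06351676, -1.09251722]), 'torque': array([-0.01668967, -0.02746827, -0.02189813]), 'gripper_width': 1.0000937416308133}
```

View pics/scene0.png

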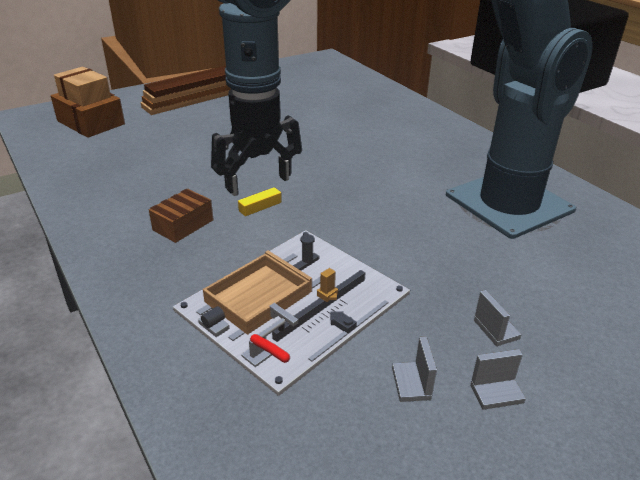

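View pics/side0.png

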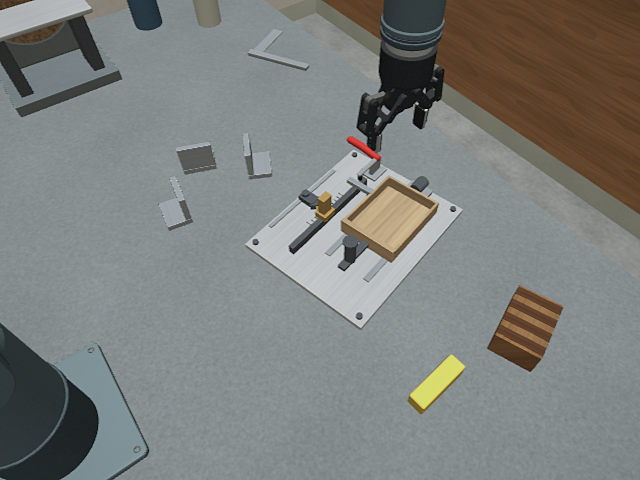

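The scene view shows the tester with the drawer at (258,290), pull post (307,248), pointer (328,283), mark (343,320) and toggle clamp (268,348). Three look-alike angle blocks stand at (414,375), (497,380) and (497,318). The feeler is at (260,201) and the puzzle box at (181,214). Next I'll measure them.

```bash
python3 - <<'E'
from h import *
S=np.load("scene0.npz");D=np.load("side0.npz")
def p(d,l):
    for n,(u,v) in l.items(): print(n,np.round(np.nanmedian(d["W"][v-1:v+2,u-1:u+2].reshape(-1,3),0),1))
print("scene");p(S,dict(A_foot=(408,384),A_web=(431,370),B_foot=(497,393),B_web=(497,370),C_foot=(508,332),C_web=(492,317),post=(307,237),ptr=(328,272),mark=(343,320),screwL=(184,305),screwB=(278,380),screwR=(399,289),floor=(258,290),fe=(260,201),box=(181,214)))
print("side");p(D,dict(post=(350,241),ptr=(325,196),B1=(196,158),C1=(178,210),A1=(262,165),sL=(255,242),sB=(359,316),sR=(453,209),sT=(354,155),floor=(390,220),fe=(440,382),box=(525,328)))
# blobs of height
from scipy import ndimage as ni
W=np.nan_to_num(np.where(np.isnan(S["W"]),-1,S["W"]))
for name,d in(("scene",S),("side",D)):
    W=np.nan_to_num(d["W"],nan=-999.)
    m=(W[...,2]>62)&(W[...,2]<78)&(W[...,0]>200)&(W[...,0]<900)&(abs(W[...,1])<600)
    L,n=ni.label(m,np.ones((3,3)))
    for i in range(1,n+1):
        q=W[L==i]
        if len(q)<15: continue
        vv,uu=np.where(L==i)
        c=q.mean(0);e,V=np.linalg.eigh(np.cov(q[:,:2].T));r=(q[:,:2]-c[:2])@V
        print(name,"top blob",len(q),(int(uu.mean()),int(vv.mean())),c.round(1),"dir",np.degrees(np.arctan2(V[1,1],V[0,1])).round(1),"ext",np.ptp(r,axis=0).round(1))
a=cv2.resize(S["img"][270:420,370:540],None,fx=4,fy=4,interpolation=cv2.INTER_CUBIC); save("crop_blocks.png",a)
E
```

```text
scene
A_foot [559.9 310.8  11.2]
A_web [549.7 343.   67.6]
B_foot [453.1 399.   10.2]
B_web [441.8 380.1  39.7]
C_foot [337.2 312.6  10.9]
C_web [365.4 292.6  44.8]
post [543.  -27.3  82.9]
ptr [566.1  85.   85. ]
mark [576.3 149.3  25.7]
screwL [790.4 -41.3  16.2]
screwB [731.  199.1  15.7]
screwR [432.6 124.8  15.6]
floor [660.7  -4.5  19.7]
fe [ 518.7 -268.3   25.3]
box [ 702.1 -264.4   53.9]
side
post [543.3 -26.9  82.5]
ptr [568.4  81.6  85.9]
B1 [437.1 367.9  41. ]
C1 [346.5 285.9  12.2]
A1 [550.3 290.4  12.7]
sL [428.6 118.3  16.4]
sB [ 488.9 -123.4   16.7]
sR [788.5 -49.9  16.7]
sT [726.9 191.6  16.5]
floor [666.6   1.7  20.6]
fe [ 513.  -291.3   30. ]
box [ 671.7 -312.7   55.7]
scene top blob 68 (307, 246) [547.3 -17.   69.2] dir 150.9 ext [11.7 19.2]
scene top blob 100 (327, 281) [570.   90.7  69.8] dir 173.6 ext [15.7 28.7]
scene top blob 283 (494, 304) [360.8 288.2  67.8] dir 79.6 ext [14.9 73.4]
scene top blob 317 (427, 354) [533.5 316.4  68.1] dir 62.6 ext [13.8 71.4]
scene top blob 263 (275, 349) [724.8 183.4  65.8] dir 102.9 ext [17.3 66.1]
scene top blob 381 (499, 355) [440.9 376.5  67.5] dir 158.4 ext [15.6 72. ]
side top blob 152 (246, 145) [529.  307.5  69.8] dir 62.0 ext [12.1 72.1]
side top blob 151 (358, 143) [721.7 174.2  66.3] dir 105.0 ext [15.9 69.2]
side top blob 232 (192, 147) [437.  371.1  68.3] dir 158.5 ext [16.6 69.7]
side top blob 180 (176, 189) [357.5 279.8  69.6] dir 79.6 ext [11.9 71.4]
side top blob 71 (323, 204) [562.2  77.2  69.6] dir 169.4 ext [16.4 24.7]
side top blob 48 (349, 249) [537.6 -32.8  68.1] dir 142.0 ext [ 8.4 19.5]
```

View pics/crop_blocks.png

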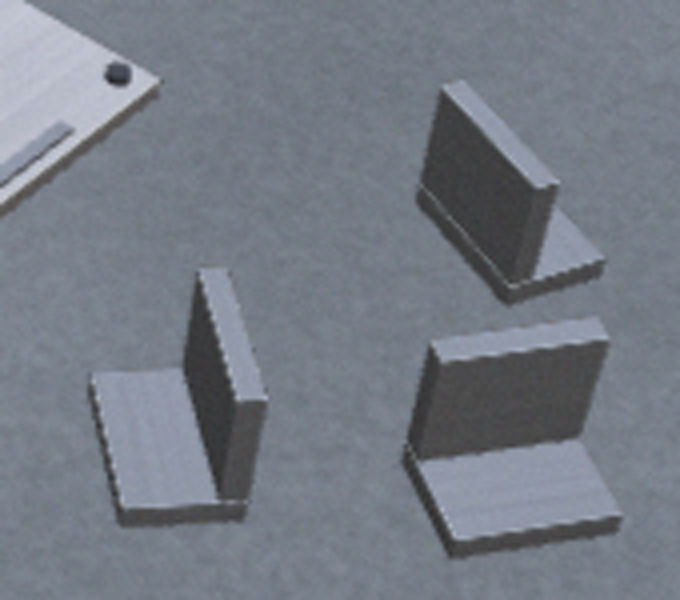

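Candidates by y: A (414,375) has its web at y≈312, B (497,380) at y≈374 and C (497,318) at y≈284. B is farthest to the left, so it is the one meant. The crop confirms a standing L at its lower right, with the foot toward +y. Before leaving, I'll use the wrist view, which is right above the tester now.

```bash
python3 - <<'E'
from h import *
f=grab("wrist"); save("w0.png",f["img"]); np.savez("w0.npz",img=f["img"],W=cloud(f)); print(np.round(f["tool_from_camera"],2),f["fx"])
E
```

```text
[[   1.     -0.     -0.      0.66]
 [  -0.     -0.96   -0.28  -70.27]
 [  -0.      0.28   -0.96 -143.42]
 [   0.      0.      0.      1.  ]] 386.7136315978103
```

servo_tool([
  {"slide":[-0.21,-0.374,0.03],"dr":[0,0,-0.76],"grip":-1},
  {"slide":[-0.21,-0.374,0.03],"dr":[0,0,-0.76],"grip":-1},
  {"slide":[-0.21,-0.374,0.03],"dr":[0,0,-0.76],"grip":-1},
  {"slide":[-0.21,-0.374,0.03],"dr":[0,0,-0.76],"grip":-1},
  {"slide":[-0.21,-0.374,0.03],"dr":[0,0,-0.76],"grip":-1},
  {"slide":[-0.21,-0.374,0.03],"dr":[0,0,-0.76],"grip":-1},
  {"slide":[-0.21,-0.374,0.03],"dr":[0,0,-0.76],"grip":-1},
  {"slide":[-0.21,-0.374,0.03],"dr":[0,0,-0.76],"grip":-1},
  {"slide":[-0.21,-0.374,0.03],"dr":[0,0,-0.76],"grip":-1},
  {"slide":[-0.21,-0.374,0.03],"dr":[0,0,-0.76],"grip":-1},
  {"slide":[-0.21,-0.374,0.03],"dr":[0,0,-0.76],"grip":-1},
])

```text
time_s: 1.52
tool_pos: [440.9, 372.8, 201.3]
tool_rot: [[0.37, 0.929, 0.0], [0.929, -0.37, -0.0], [-0.0, 0.001, -1.0]]
contact_force: [0.2, -0.7, -1.0]
gripper_width: 0.998
```

View pics/w0.png

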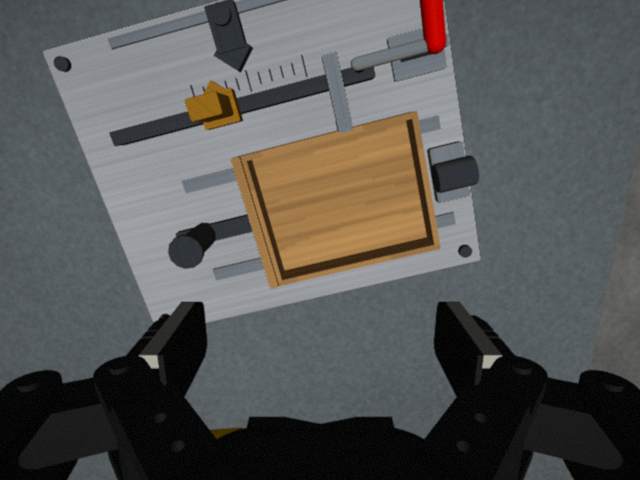

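```bash
python3 - <<'E'
from h import *
s=bot.observe(); print(np.round(s["tool_pos"],1),np.round(s["tool_rot"],3),np.round(s["qpos"],2),s["contact_force"])
f=grab("wrist"); save("w1.png",f["img"]); W=cloud(f);np.savez("w1.npz",img=f["img"],W=W)
from scipy import ndimage as ni
Wn=np.nan_to_num(W,nan=-999.); m=(Wn[...,2]>60)&(Wn[...,2]<76)&(Wn[...,1]>200)
L,n=ni.label(m,np.ones((3,3)))
for i in range(1,n+1):
    q=W[L==i]
    if len(q)<50: continue
    vv,uu=np.where(L==i); r=cv2.minAreaRect(q[:,:2].astype(np.float32)); print(len(q),uu.mean(),vv.mean(),q.mean(0),np.median(q[:,2]),r)
E
```

```text
[440.9 372.8 201.3] [[ 0.37   0.929  0.   ]
 [ 0.929 -0.37  -0.   ]
 [-0.     0.001 -1.   ]] [-0.5   0.48 -0.37  1.75  0.2   0.96  0.24] [ 0.21910804 -0.73361781 -1.00303458]
1790 163.1094972067039 164.79217877094973 [359.69920427 286.97856304  70.6022578 ] 70.7936678318458 ((359.4571838378906, 285.360595703125), (70.42340087890625, 11.988518714904785), 79.5383529663086)
1559 321.78383579217444 219.35856318152662 [437.54143275 375.56415854  70.76894615] 70.88858179364286 ((439.4749755859375, 374.9525146484375), (11.739727020263672, 70.14056396484375), 68.06716918945312)
1701 293.27042915931804 349.9888300999412 [530.07650479 314.03112135  68.9799385 ] 70.49281819716185 ((531.8422241210938, 313.02752685546875), (69.916748046875, 13.383893966674805), 62.4071159362793)
```

The wrist view fits: the block B web centre is at (439.5,375) with normal at 68°. In w0 the drawer, post (190,245), pointer (215,100) and mark tip (240,68) are all clear. I'll descend and grip.

servo_tool([
  {"slide":[0.001,-0.002,0.06],"dr":[0,0,0],"grip":-1},
  {"slide":[0.001,-0.002,0.12],"dr":[0,0,0],"grip":-1},
  {"slide":[0.001,-0.002,0.166],"dr":[0,0,0],"grip":-1},
  {"slide":[0.001,-0.002,0.166],"dr":[0,0,0],"grip":-1},
  {"slide":[0.001,-0.002,0.166],"dr":[0,0,0],"grip":1},
  {"slide":[0.001,-0.002,0.166],"dr":[0,0,0],"grip":1},
  {"slide":[0.001,-0.002,0.166],"dr":[0,0,0],"grip":1},
  {"slide":[0.001,-0.002,0.166],"dr":[0,0,0],"grip":1},
  {"slide":[0.001,-0.002,0.166],"dr":[0,0,0],"grip":1},
  {"slide":[0.001,-0.002,0.166],"dr":[0,0,0],"grip":1},
  {"slide":[0.001,-0.002,0.166],"dr":[0,0,0],"grip":1},
])

```text
time_s: 2.95
tool_pos: [438.8, 375.6, 36.2]
tool_rot: [[0.368, 0.93, 0.001], [0.93, -0.368, -0.0], [0.0, 0.001, -1.0]]
contact_force: [-1.9, -1.7, 8.3]
gripper_width: 0.133
```

```bash
python3 - <<'E'
from h import *
d=np.load("w0.npz");W=d["W"]
c={"screws":[(62,64),(465,251)]}
for n,(u,v) in dict(sFL=(62,64),sRR=(465,251),post=(187,251),marktip=(245,67),markmid=(230,40),noseTip=(212,84),ptrtop=(203,107),saddle=(228,113),fl=(342,203),plate=(180,210)).items():
    print(n,np.round(np.nanmedian(W[v-1:v+2,u-1:u+2].reshape(-1,3),0),1))
Wn=np.nan_to_num(W,nan=-999.);h=d["img"].astype(int)
z=Wn[...,2]
# drawer floor: z ~ 18-23 in drawer, rect
v,u=np.mgrid[:480,:640]
m=(u>225)&(u<445)&(v>105)&(v<292)&(h[...,0]>h[...,2]+40)&(z>0)
q=W[m]; print("drawer z hist",np.histogram(q[:,2],bins=range(10,60,3)))
r=cv2.minAreaRect(W[m&(z<28)][:,:2].astype(np.float32)); print("low",r)
print("all",cv2.minAreaRect(q[:,:2].astype(np.float32)))
t=z[(u>150)&(u<230)&(v>220)&(v<290)]; 
pm=(u>150)&(u<230)&(v>220)&(v<290)&(z>78); print("post top",W[pm].mean(0), cv2.minEnclosingCircle(W[pm][:,:2].astype(np.float32)))
pm=(u>170)&(u<250)&(v>75)&(v<135)&(z>78); print("ptr top",W[pm].mean(0), cv2.minAreaRect(W[pm][:,:2].astype(np.float32)))
E
```

```text
sFL [430.5 121.   18. ]
sRR [790.3 -45.5  18.1]
post [545.  -24.4  83.9]
marktip [585.1 119.2  12.6]
markmid [576.7 137.6  27.1]
noseTip [563.6 102.8  42.6]
ptrtop [567.8  83.2  87.3]
saddle [580.8  79.8  68.6]
fl [670.2   2.2  21.9]
plate [516.7  -6.6  12.8]
drawer z hist (array([   23,    26,    20, 13826,  4147,    94,    50,    33,    13,
          19,   125,  1194,  2599,  1221,    22,    10]), array([10, 13, 16, 19, 22, 25, 28, 31, 34, 37, 40, 43, 46, 49, 52, 55, 58]))
low ((666.4725341796875, 0.26273345947265625), (173.2660369873047, 129.4630889892578), 14.064512252807617)
all ((661.4959716796875, 17.15375518798828), (172.07980346679688, 169.33261108398438), 12.475336074829102)
post top [544.48297148 -24.80216303  84.15370077] ((543.8541259765625, -25.366687774658203), 14.239870071411133)
ptr top [569.04505794  83.3590534   86.66241607] ((568.1055908203125, 83.57069396972656), (23.70676612854004, 16.239667892456055), 13.922069549560547)
```

Gripped: opening is about 11.3 mm. Now lift, turn 36°, and carry to above the drawer.

servo_tool([
  {"slide":[0,0,-0.02],"dr":[0,0,0],"grip":1},
  {"slide":[0,0,-0.06],"dr":[0,0,0],"grip":1},
  {"slide":[0,0,-0.11],"dr":[0,0,0],"grip":1},
  {"slide":[-0.02,0.026,-0.15],"dr":[0,0,-0.03],"grip":1},
  {"slide":[-0.05,0.064,-0.17],"dr":[0,0,-0.08],"grip":1},
  {"slide":[-0.08,0.103,-0.17],"dr":[0,0,-0.12],"grip":1},
  {"slide":[-0.11,0.141,-0.17],"dr":[0,0,-0.16],"grip":1},
  {"slide":[-0.14,0.18,-0.17],"dr":[0,0,-0.2],"grip":1},
  {"slide":[-0.17,0.218,-0.17],"dr":[0,0,-0.25],"grip":1},
  {"slide":[-0.2,0.257,-0.17],"dr":[0,0,-0.3],"grip":1},
  {"slide":[-0.23,0.295,-0.17],"dr":[0,0,-0.34],"grip":1},
  {"slide":[-0.255,0.328,-0.17],"dr":[0,0,-0.38],"grip":1},
  {"slide":[-0.272,0.349,-0.17],"dr":[0,0,-0.4],"grip":1},
  {"slide":[-0.278,0.357,-0.17],"dr":[0,0,-0.4],"grip":1},
  {"slide":[-0.278,0.357,-0.17],"dr":[0,0,-0.4],"grip":1},
  {"slide":[-0.278,0.357,-0.17],"dr":[0,0,-0.4],"grip":1},
])

```text
time_s: 4.95
tool_pos: [667.3, -11.8, 205.4]
tool_rot: [[-0.251, 0.968, -0.001], [0.968, 0.251, 0.001], [0.001, -0.001, -1.0]]
contact_force: [-0.1, 0.6, -7.2]
gripper_width: 0.132
```

```bash
python3 - <<'E'
from h import *
s=bot.observe(); print(np.round(s["tool_pos"],1),np.round(s["qpos"],2),s["contact_force"],s["gripper_width"])
f=grab("wrist"); save("w2.png",f["img"]); 
E
```

```text
[667.3 -11.8 205.4] [ 0.22  0.63 -0.41  1.49  0.27  1.08  1.58] [-0.07496701  0.63823169 -7.22080646] 0.13214787768388683
```

View pics/w2.png

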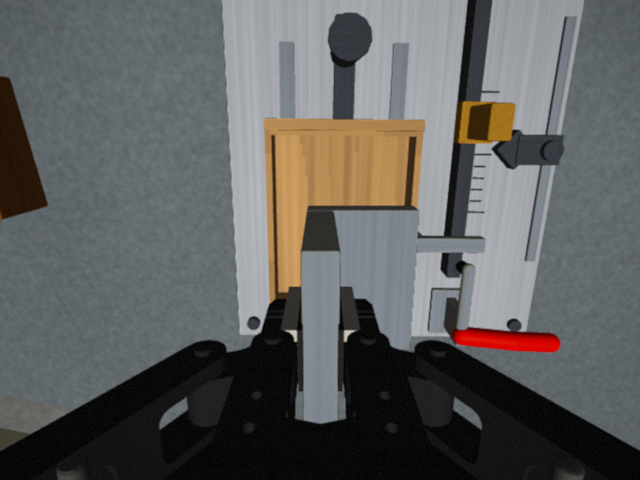

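The block hangs square over the drawer (in w2 the drawer spans roughly 265–425 px). Lowering now.

servo_tool([
  {"slide":[0,0,0.04],"dr":[0,0,0],"grip":1},
  {"slide":[0,0,0.08],"dr":[0,0,0],"grip":1},
  {"slide":[0,0,0.115],"dr":[0,0,0],"grip":1},
  {"slide":[0,0,0.135],"dr":[0,0,0],"grip":1},
  {"slide":[0,0,0.142],"dr":[0,0,0],"grip":1},
  {"slide":[0,0,0.145],"dr":[0,0,0],"grip":1},
  {"slide":[0,0,0.146],"dr":[0,0,0],"grip":1},
  {"slide":[0,0,0.146],"dr":[0,0,0],"grip":1},
  {"slide":[0,0,0.146],"dr":[0,0,0],"grip":1},
])

```text
time_s: 6.12
tool_pos: [668.5, -14.3, 59.9]
tool_rot: [[-0.249, 0.969, 0.001], [0.969, 0.249, -0.0], [-0.0, 0.001, -1.0]]
contact_force: [0.3, -0.7, -7.8]
gripper_width: 0.131
```

servo_tool([
  {"slide":[0,0,0.001],"dr":[0,0,0],"grip":1},
  {"slide":[0,0,0.002],"dr":[0,0,0],"grip":1},
  {"slide":[0,0,0.003],"dr":[0,0,0],"grip":1},
  {"slide":[0,0,0.003],"dr":[0,0,0],"grip":1},
])

```text
time_s: 6.62
tool_pos: [668.1, -14.4, 56.7]
tool_rot: [[-0.249, 0.969, -0.0], [0.969, 0.249, -0.0], [-0.0, -0.0, -1.0]]
contact_force: [-2.3, -1.0, -1.6]
gripper_width: 0.13
```

Touched down: the weight is now on the floor. Release and rise straight up.

servo_tool([
  {"slide":[0,0,0],"dr":[0,0,0],"grip":0.1},
  {"slide":[0,0,0],"dr":[0,0,0],"grip":0.1},
  {"slide":[0,0,0],"dr":[0,0,0],"grip":0.1},
  {"slide":[0,0,0],"dr":[0,0,0],"grip":0.1},
  {"slide":[0,0,-0.03],"dr":[0,0,0],"grip":0.1},
  {"slide":[0,0,-0.07],"dr":[0,0,0],"grip":0.1},
  {"slide":[0,0,-0.12],"dr":[0,0,0],"grip":0.1},
  {"slide":[0,0,-0.15],"dr":[0,0,0],"grip":0.1},
  {"slide":[0,0,-0.15],"dr":[0,0,0],"grip":0.1},
])

```text
time_s: 7.75
tool_pos: [670.0, -14.0, 209.4]
tool_rot: [[-0.249, 0.969, 0.006], [0.969, 0.249, 0.0], [-0.001, 0.005, -1.0]]
contact_force: [-0.2, -0.1, -0.0]
gripper_width: 0.45
```

```bash
python3 - <<'E'
from h import *
s=bot.observe(); print(np.round(s["tool_pos"],1),s["contact_force"],s["gripper_width"])
f=grab("wrist"); save("w3.png",f["img"]);W=cloud(f);np.savez("w3.npz",img=f["img"],W=W)
z=np.nan_to_num(W,nan=-999.)[...,2]; v,u=np.mgrid[:480,:640]
x=np.nan_to_num(W,nan=-999.)
near=lambda a,b,r:(abs(x[...,0]-a)<r)&(abs(x[...,1]-b)<r)
for n,m in dict(web=(z>80)&(z<100)&near(668,-14,50),foot=(z>28)&(z<37)&near(664,5,45),post=(z>80)&(z<90)&near(544,-25,20),ptr=(z>80)&(z<92)&near(568,83,25)).items():
    q=W[m]; print(n,len(q),np.median(q[:,2]) if len(q) else 0, cv2.minAreaRect(q[:,:2].astype(np.float32)) if len(q) else 0)
E
```

```text
[670.  -14.  209.4] [-0.15503272 -0.09911622 -0.03720402] 0.4499133684682856
web 1661 91.33323412590283 ((668.5274047851562, -14.394007682800293), (69.54100799560547, 11.722626686096191), 14.634025573730469)
foot 3578 33.37078862257064 ((664.0538330078125, 4.607662200927734), (70.27454376220703, 49.58566665649414), 14.884647369384766)
post 1702 84.32867092988292 ((543.6719360351562, -24.873355865478516), (27.38953971862793, 27.18575668334961), 88.99047088623047)
ptr 1045 87.0835847569004 ((567.9221801757812, 83.91089630126953), (23.535799026489258, 17.193017959594727), 13.734245300292969)
```

View pics/w3.png

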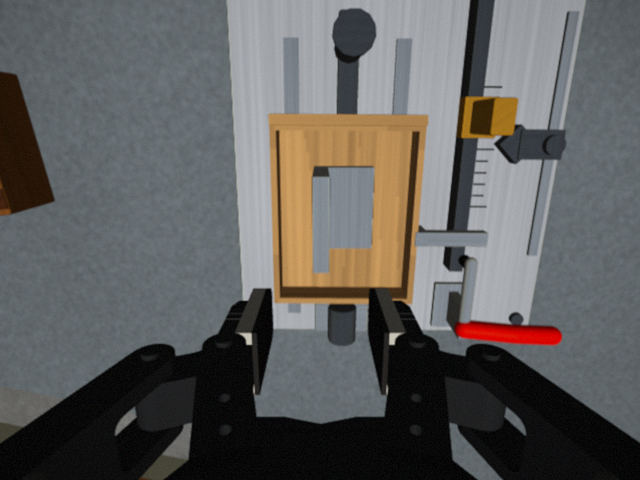

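The block stands centred in the drawer (foot top z≈33, square). Next I'll measure the mark tip, the pusher tab and the pointer travel.

```bash
cat >> h.py <<'E'
a=np.radians(14.0); O=np.array([609.6,37.0]); X=np.array([np.cos(a),np.sin(a)]);Y=np.array([-X[1],X[0]])
def loc(W): return np.stack([(W[...,:2]-O)@X,(W[...,:2]-O)@Y,W[...,2]],-1)
E
python3 - <<'E'
from h import *
for nm in("w3.npz","w0.npz"):
    d=np.load(nm); L=np.nan_to_num(loc(d["W"]),nan=-999.);x,y,z=L[...,0],L[...,1],L[...,2]
    print(nm)
    # mark: profile of x extent by y, heights 20..35 left of rail
    m=(z>21)&(z<35)&(y>72)&(y<135)&(x>-90)&(x<60)
    for yy in range(74,132,4):
        k=m&(abs(y-yy)<2); 
        if k.sum()>3: print(" mark y",yy,"x",x[k].min().round(1),x[k].max().round(1),k.sum(),"z",np.median(z[k]).round(1))
    for n,k in dict(ptrgrip=(z>80)&(abs(y-55)<15)&(abs(x+30)<25),saddle=(z>30)&(z<48)&(abs(y-55)<14)&(abs(x+30)<40),nose=(z>28)&(z<48)&(y>70)&(y<85)&(abs(x+30)<25),tab=(z>24)&(z<60)&(abs(y-45)<25)&(x>20)&(x<75),post=(z>80)&(abs(y+45)<20)&(abs(x+80)<25)).items():
        if k.sum(): print(n,k.sum(),"x",np.percentile(x[k],[1,50,99]).round(1),"y",np.percentile(y[k],[1,50,99]).round(1),"z",np.percentile(z[k],[5,50,95]).round(1))
E
```

```text
w3.npz
 mark y 82 x -9.5 -7.2 9 z 24.3
 mark y 86 x -13.5 -3.9 53 z 24.5
 mark y 90 x -15.2 0.1 95 z 24.9
 mark y 94 x -21.5 4.3 147 z 24.8
 mark y 98 x -23.9 6.9 223 z 25.2
 mark y 102 x -23.1 5.8 162 z 26.8
 mark y 106 x -20.0 3.2 146 z 26.9
 mark y 110 x -20.1 3.2 146 z 26.9
 mark y 114 x -20.1 3.1 144 z 27.1
 mark y 118 x -20.1 3.0 210 z 27.9
 mark y 122 x -20.2 3.0 167 z 32.0
 mark y 126 x -20.2 3.2 151 z 32.3
 mark y 130 x -20.2 2.9 124 z 32.1
ptrgrip 1045 x [-40.7 -29.5 -17.5] y [47.5 54.1 63.2] z [82.2 87.1 88.4]
saddle 1618 x [-69.1 -32.3   8.7] y [42.6 52.8 64.6] z [31.6 33.4 47.6]
tab 1903 x [20.8 61.1 72.8] y [20.8 51.9 69. ] z [28.3 41.9 48.3]
post 1702 x [-91.9 -78.9 -65.9] y [-56.8 -44.1 -31.3] z [83.  84.3 85.6]
w0.npz
 mark y 82 x -9.7 -7.4 7 z 25.1
 mark y 86 x -13.1 -3.3 56 z 25.0
 mark y 90 x -18.0 1.1 110 z 24.9
 mark y 94 x -21.7 4.6 158 z 24.9
 mark y 98 x -24.6 7.2 215 z 25.4
 mark y 102 x -21.9 4.6 167 z 26.9
 mark y 106 x -20.7 3.4 155 z 27.0
 mark y 110 x -20.4 3.4 163 z 26.9
 mark y 114 x -20.5 3.4 167 z 26.8
 mark y 118 x -20.6 3.4 206 z 27.9
 mark y 122 x -20.5 3.3 182 z 32.3
 mark y 126 x -20.6 3.3 169 z 32.4
 mark y 130 x -20.2 3.4 151 z 31.1
ptrgrip 849 x [-40.5 -28.2 -17.2] y [47.2 55.  62.9] z [84.2 87.2 88.4]
saddle 1166 x [-69.4 -15.2   9.4] y [42.2 53.5 67.6] z [31.8 33.6 47.7]
nose 116 x [-36.  -29.1 -22.2] y [70.  72.4 77.1] z [40.8 42.2 43.6]
tab 1861 x [21.  62.1 73. ] y [20.9 52.6 69.2] z [31.6 46.4 48.3]
post 960 x [-91.6 -78.1 -65.5] y [-57.3 -44.1 -31.5] z [82.6 84.3 85.4]
```

Mark tip is at local x≈-8.5 and pointer at -29. I'll shut the gripper, go in front of the pointer grip and lower.

servo_tool([
  {"slide":[0.04,-0.037,0],"dr":[0,0,0],"grip":1},
  {"slide":[0.08,-0.075,0],"dr":[0,0,0],"grip":1},
  {"slide":[0.12,-0.112,0],"dr":[0,0,0],"grip":1},
  {"slide":[0.12,-0.112,0.03],"dr":[0,0,0],"grip":1},
  {"slide":[0.12,-0.112,0.08],"dr":[0,0,0],"grip":1},
  {"slide":[0.12,-0.112,0.13],"dr":[0,0,0],"grip":1},
  {"slide":[0.12,-0.112,0.148],"dr":[0,0,0],"grip":1},
  {"slide":[0.12,-0.112,0.148],"dr":[0,0,0],"grip":1},
  {"slide":[0.12,-0.112,0.148],"dr":[0,0,0],"grip":1},
])

```text
time_s: 8.93
tool_pos: [531.0, 74.5, 59.7]
tool_rot: [[-0.249, 0.969, 0.002], [0.969, 0.249, 0.0], [-0.0, 0.002, -1.0]]
contact_force: [0.6, 0.1, -0.4]
gripper_width: -0.004
```

```bash
python3 - <<'E'
from h import *
s=bot.observe(); print(np.round(s["tool_pos"],1),loc(s["tool_pos"]).round(1),s["contact_force"],s["gripper_width"])
d=np.load("w3.npz"); L=np.nan_to_num(loc(d["W"]),nan=-999.);x,y,z=L[...,0],L[...,1],L[...,2]
for y0 in(25,30,35,40,45,50,55,60,65):
    k=(abs(y-y0)<1.5)&(z>38)&(z<60)&(x>20)&(x<90)
    if k.sum(): print(y0,k.sum(),np.percentile(x[k],[2,98]).round(1),np.median(z[k]).round(1))
E
```

```text
[531.   74.5  59.7] [-67.2  55.4  59.7] [ 0.62342934  0.08634623 -0.42202   ] -0.004096589711913884
25 58 [60.8 71.9] 47.4
30 60 [60.9 73. ] 47.2
35 64 [60.8 72.5] 47.3
40 62 [60.8 72.8] 47.2
45 59 [60.9 72.5] 47.2
50 59 [60.8 72.7] 47.4
55 88 [60.9 89.8] 47.4
60 126 [60.8 89.6] 48.1
65 71 [60.9 88.4] 47.3
```

The tab's front face is at x≈60.8, so pointer home is at ≈45.8 and the pull needed is ≈54 mm. Pushing the pointer home.

servo_tool([
  {"slide":[0,0.01,0],"dr":[0,0,0],"grip":1},
  {"slide":[0,0.018,0],"dr":[0,0,0],"grip":1},
  {"slide":[0,0.028,0],"dr":[0,0,0],"grip":1},
  {"slide":[0,0.038,0],"dr":[0,0,0],"grip":1},
  {"slide":[0,0.048,0],"dr":[0,0,0],"grip":1},
  {"slide":[0,0.058,0],"dr":[0,0,0],"grip":1},
  {"slide":[0,0.066,0],"dr":[0,0,0],"grip":1},
  {"slide":[0,0.073,0],"dr":[0,0,0],"grip":1},
  {"slide":[0,0.078,0],"dr":[0,0,0],"grip":1},
  {"slide":[0,0.08,0],"dr":[0,0,0],"grip":1},
  {"slide":[0,0.08,0],"dr":[0,0,0],"grip":1},
])

```text
time_s: 10.3
tool_pos: [607.5, 94.4, 58.4]
tool_rot: [[-0.249, 0.969, 0.001], [0.969, 0.249, 0.001], [0.0, 0.001, -1.0]]
contact_force: [-0.1, 0.0, -0.7]
gripper_width: 0.002
```

servo_tool([
  {"slide":[0,0.002,0],"dr":[0,0,0],"grip":1},
  {"slide":[0,0.004,0],"dr":[0,0,0],"grip":1},
  {"slide":[0,0.006,0],"dr":[0,0,0],"grip":1},
  {"slide":[0,0.007,0],"dr":[0,0,0],"grip":1},
  {"slide":[0,0.007,0],"dr":[0,0,0],"grip":1},
])

```text
time_s: 10.92
tool_pos: [614.2, 96.0, 58.3]
tool_rot: [[-0.249, 0.969, 0.0], [0.969, 0.249, 0.0], [0.0, 0.0, -1.0]]
contact_force: [-0.7, 0.9, -0.0]
gripper_width: -0.002
```

servo_tool([
  {"slide":[0,0.001,0],"dr":[0,0,0],"grip":1},
  {"slide":[0,0.002,0],"dr":[0,0,0],"grip":1},
  {"slide":[0,0.003,0],"dr":[0,0,0],"grip":1},
  {"slide":[0,0.003,0],"dr":[0,0,0],"grip":1},
])

```text
time_s: 11.42
tool_pos: [617.1, 96.6, 58.3]
tool_rot: [[-0.249, 0.969, 0.0], [0.969, 0.249, 0.0], [0.0, 0.0, -1.0]]
contact_force: [-0.5, 0.1, -0.2]
gripper_width: -0.001
```

```bash
python3 - <<'E'
from h import *
s=bot.observe(); print(loc(s["tool_pos"]).round(1),s["contact_force"])
f=grab("wrist"); save("w4.png",f["img"]);L=np.nan_to_num(loc(cloud(f)),nan=-999.);x,y,z=L[...,0],L[...,1],L[...,2]
k=(z>80)&(z<92)&(abs(y-55)<14)&(x>0)&(x<75); print(k.sum(), np.percentile(x[k],[1,99]) if k.any() else 0)
k=(z>38)&(z<60)&(abs(y-35)<4)&(x>40)&(x<90);print(k.sum(), np.percentile(x[k],[1,99]) if k.any() else 0)
f=grab("scene"); save("s4.png",cv2.resize(f["img"][220:380,230:430],None,fx=3.5,fy=3.5,interpolation=cv2.INTER_CUBIC))
E
```

```text
[21.7 56.  58.3] [-0.45469042  0.0595816  -0.20843231]
1622 [10.90059354 53.08775613]
0 0
```

View pics/s4.png

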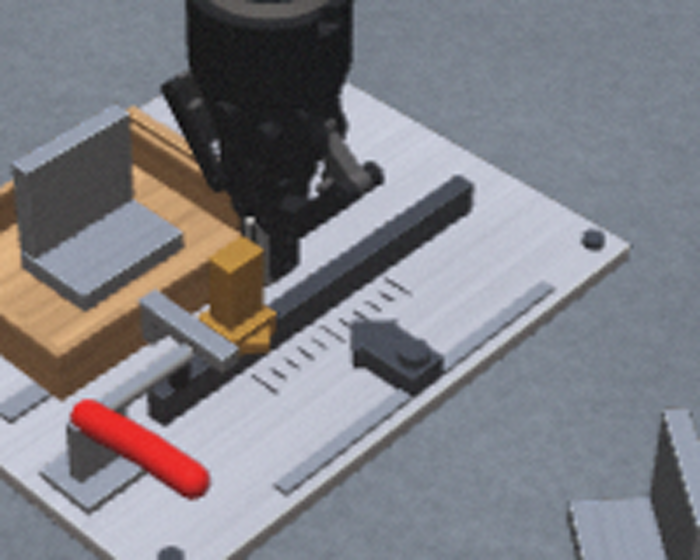

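The pointer is close to the tab (about 3–5 mm left). Continuing gently until the force rises.

servo_tool([
  {"slide":[0,0.001,0],"dr":[0,0,0],"grip":1},
  {"slide":[0,0.002,0],"dr":[0,0,0],"grip":1},
  {"slide":[0,0.003,0],"dr":[0,0,0],"grip":1},
  {"slide":[0,0.004,0],"dr":[0,0,0],"grip":1},
  {"slide":[0,0.004,0],"dr":[0,0,0],"grip":1},
])

```text
time_s: 12.15
tool_pos: [617.7, 96.5, 57.8]
tool_rot: [[-0.249, 0.969, -0.006], [0.969, 0.249, -0.003], [-0.001, -0.007, -1.0]]
contact_force: [-11.2, -2.3, 8.5]
gripper_width: -0.001
```

11 N: against the stop, so the pointer is home. Back off, rise and go above the pull post with the jaws half open.

servo_tool([
  {"slide":[0,-0.01,0],"dr":[0,0,0],"grip":1},
  {"slide":[0,-0.025,0],"dr":[0,0,0],"grip":1},
  {"slide":[0,-0.035,-0.03],"dr":[0,0,0],"grip":0.5},
  {"slide":[0,-0.04,-0.08],"dr":[0,0,0],"grip":-0.2},
  {"slide":[-0.04,-0.06,-0.12],"dr":[0,0,0],"grip":-0.2},
  {"slide":[-0.08,-0.09,-0.12],"dr":[0,0,0],"grip":-0.2},
  {"slide":[-0.1,-0.105,-0.12],"dr":[0,0,0],"grip":-0.2},
  {"slide":[-0.1,-0.105,-0.12],"dr":[0,0,0],"grip":-0.2},
  {"slide":[-0.1,-0.105,-0.12],"dr":[0,0,0],"grip":-0.2},
])

```text
time_s: 13.28
tool_pos: [544.7, -24.3, 178.6]
tool_rot: [[-0.25, 0.968, 0.001], [0.968, 0.25, 0.001], [0.0, 0.002, -1.0]]
contact_force: [0.0, 0.5, 0.5]
gripper_width: 0.599
```

```bash
python3 - <<'E'
from h import *
s=bot.observe(); print(np.round(s["tool_pos"],1),loc(s["tool_pos"]).round(1),s["contact_force"],s["gripper_width"])
for n in("wrist","scene","side"):
    f=grab(n);L=np.nan_to_num(loc(cloud(f)),nan=-999.);x,y,z=L[...,0],L[...,1],L[...,2]
    for nm,k in dict(ptr=(z>80)&(z<92)&(abs(y-55)<14)&(x>0)&(x<75),tab=(z>40)&(z<52)&(y>22)&(y<38)&(x>40)&(x<76),post=(z>80)&(z<92)&(abs(y+45)<20)&(abs(x+80)<25)).items(): print(n,nm,k.sum(), np.percentile(x[k],[2,98]).round(1) if k.any() else 0,np.percentile(y[k],[2,98]).round(1) if k.any() else 0)
    save("n5%s.png"%n,f["img"])
E
```

```text
[544.7 -24.3 178.6] [-77.8 -43.8 178.6] [0.040842   0.48562227 0.46366922] 0.5991866750124999
wrist ptr 0 0 0
wrist tab 44 [61.1 73.2] [22.1 25.6]
wrist post 1419 [-92.1 -67.2] [-56.3 -32. ]
scene ptr 111 [34.9 58.2] [50.6 65.4]
scene tab 58 [61.1 73.4] [22.4 37.8]
scene post 107 [-92. -66.] [-55.1 -29.4]
side ptr 48 [31.8 43.7] [46.8 61.6]
side tab 1 [58.1 58.1] [35.7 35.7]
side post 169 [-93.1 -68.5] [-57.8 -32.6]
```

Pointer grip spans 34.9–58.2, so its centre is ≈46 against the tab: home. Descending over the post to grip it.

servo_tool([
  {"slide":[0,-0.001,0.05],"dr":[0,0,0],"grip":-0.2},
  {"slide":[0,-0.001,0.1],"dr":[0,0,0],"grip":-0.2},
  {"slide":[0,-0.001,0.125],"dr":[0,0,0],"grip":-0.2},
  {"slide":[0,-0.001,0.132],"dr":[0,0,0],"grip":-0.2},
  {"slide":[0,-0.001,0.132],"dr":[0,0,0],"grip":-0.2},
  {"slide":[0,-0.001,0.132],"dr":[0,0,0],"grip":1},
  {"slide":[0,-0.001,0.132],"dr":[0,0,0],"grip":1},
  {"slide":[0,-0.001,0.132],"dr":[0,0,0],"grip":1},
  {"slide":[0,-0.001,0.132],"dr":[0,0,0],"grip":1},
  {"slide":[0,-0.001,0.132],"dr":[0,0,0],"grip":1},
  {"slide":[0,-0.001,0.132],"dr":[0,0,0],"grip":1},
])

```text
time_s: 14.8
tool_pos: [543.9, -24.7, 47.8]
tool_rot: [[-0.249, 0.968, 0.002], [0.968, 0.249, 0.001], [0.0, 0.002, -1.0]]
contact_force: [-2.3, 3.1, 5.9]
gripper_width: 0.297
```

servo_tool([
  {"slide":[0,0,0],"dr":[0,0,0],"grip":1},
  {"slide":[0,0,0],"dr":[0,0,0],"grip":1},
])

```text
time_s: 15.05
tool_pos: [543.9, -24.7, 47.7]
tool_rot: [[-0.249, 0.968, 0.002], [0.968, 0.249, 0.001], [0.0, 0.002, -1.0]]
contact_force: [-1.7, 2.0, 6.5]
gripper_width: 0.293
```

The opening of 25 mm lies between the post (22) and the cap (28), so the pads may be riding the cap. I'll reopen, go 7 mm lower and regrip.

servo_tool([
  {"slide":[0,0,0],"dr":[0,0,0],"grip":0},
  {"slide":[0,0,0],"dr":[0,0,0],"grip":0},
  {"slide":[0,0,0.004],"dr":[0,0,0],"grip":0},
  {"slide":[0,0,0.007],"dr":[0,0,0],"grip":0},
  {"slide":[0,0,0.007],"dr":[0,0,0],"grip":0},
  {"slide":[0,0,0.007],"dr":[0,0,0],"grip":1},
  {"slide":[0,0,0.007],"dr":[0,0,0],"grip":1},
  {"slide":[0,0,0.007],"dr":[0,0,0],"grip":1},
  {"slide":[0,0,0.007],"dr":[0,0,0],"grip":1},
  {"slide":[0,0,0.007],"dr":[0,0,0],"grip":1},
  {"slide":[0,0,0.007],"dr":[0,0,0],"grip":1},
  {"slide":[0,0,0.007],"dr":[0,0,0],"grip":1},
])

```text
time_s: 16.55
tool_pos: [542.8, -25.0, 39.4]
tool_rot: [[-0.249, 0.968, -0.0], [0.968, 0.249, 0.001], [0.001, -0.0, -1.0]]
contact_force: [-2.2, 4.5, 4.6]
gripper_width: 0.257
```

21.9 mm: a solid grip on the post. Pull out 52 mm slowly.

servo_tool([
  {"slide":[0,-0.003,0],"dr":[0,0,0],"grip":1},
  {"slide":[0,-0.008,0],"dr":[0,0,0],"grip":1},
  {"slide":[0,-0.014,0],"dr":[0,0,0],"grip":1},
  {"slide":[0,-0.02,0],"dr":[0,0,0],"grip":1},
  {"slide":[0,-0.026,0],"dr":[0,0,0],"grip":1},
  {"slide":[0,-0.032,0],"dr":[0,0,0],"grip":1},
  {"slide":[0,-0.037,0],"dr":[0,0,0],"grip":1},
  {"slide":[0,-0.042,0],"dr":[0,0,0],"grip":1},
  {"slide":[0,-0.046,0],"dr":[0,0,0],"grip":1},
  {"slide":[0,-0.049,0],"dr":[0,0,0],"grip":1},
  {"slide":[0,-0.051,0],"dr":[0,0,0],"grip":1},
  {"slide":[0,-0.052,0],"dr":[0,0,0],"grip":1},
  {"slide":[0,-0.052,0],"dr":[0,0,0],"grip":1},
])

```text
time_s: 18.18
tool_pos: [496.4, -36.6, 39.6]
tool_rot: [[-0.25, 0.968, 0.007], [0.968, 0.25, 0.003], [0.001, 0.008, -1.0]]
contact_force: [8.2, 8.2, -9.9]
gripper_width: 0.263
```

```bash
cat > look.py <<'E'
from h import *
import sys
t=sys.argv[1]
s=bot.observe(); print(s["time_s"],loc(s["tool_pos"]).round(1),s["contact_force"].round(1),s["gripper_width"])
for n in("wrist","scene","side"):
    f=grab(n);L=np.nan_to_num(loc(cloud(f)),nan=-999.);x,y,z=L[...,0],L[...,1],L[...,2]
    for nm,k in dict(grip=(z>62)&(z<92)&(abs(y-55)<14)&(abs(x+8)<40),gripTop=(z>82)&(z<92)&(abs(y-55)<14)&(abs(x+8)<40),nose=(z>36)&(z<48)&(y>69)&(y<84)&(abs(x+8)<40),mark=(z>20)&(z<30)&(y>104)&(y<116)&(abs(x+8)<40),marktip=(z>20)&(z<28)&(y>80)&(y<87)&(abs(x+8)<40),webtop=(z>84)&(z<96)&(abs(y+60)<30)&(x>-80)&(x<90)&(y<-40),tab=(z>40)&(z<52)&(y>22)&(y<38)&(x>0)&(x<76)).items():
        if k.any(): print(n,nm,k.sum(), np.percentile(x[k],[2,98]).round(1), np.percentile(x[k],[2,98]).mean().round(1),np.percentile(y[k],[2,98]).round(1))
    save("%s%s.png"%(t,n),f["img"])
E
python3 look.py a; python3 - <<'E'
import cv2
a=cv2.imread("pics/ascene.png")[220:380,230:430];b=cv2.imread("pics/aside.png")[120:300,240:440]
r=lambda i:cv2.resize(i,(400,360),interpolation=cv2.INTER_CUBIC)
cv2.imwrite("pics/a2.png",cv2.hconcat([r(a),r(b)]))
E
```

```text
18.175 [-127.6  -44.    39.6] [ 8.2  8.2 -9.9] 0.2625856424222754
scene grip 229 [-13.6  10.5] -1.5 [50.3 66.1]
scene gripTop 96 [-13.4   9.9] -1.8 [50.1 65.7]
scene nose 91 [-15.1  24.9] 4.9 [69.2 79.5]
scene mark 68 [-19.3   3.3] -8.0 [104.1 115.1]
scene marktip 3 [-12.5  -9.4] -11.0 [84.1 86. ]
scene webtop 223 [-37.2  30.7] -3.2 [-69.5 -55.8]
scene tab 52 [12.3 24.4] 18.3 [22.3 37.3]
side mark 1 [-22.2 -22.2] -22.2 [115.4 115.4]
side webtop 251 [-39.3  28.9] -5.2 [-71.7 -59.3]
```

View pics/a2.png

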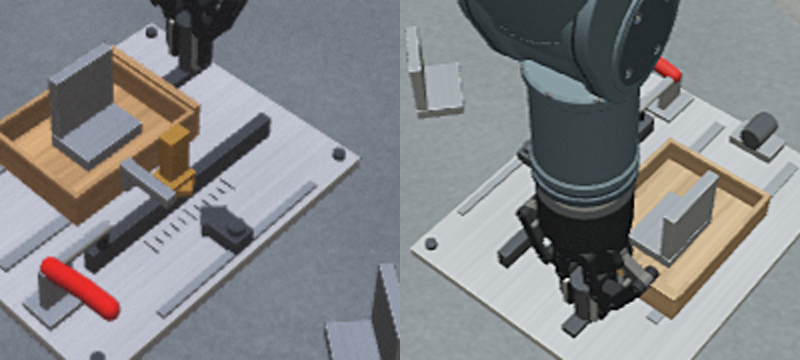

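The scene camera shows the drawer 48.6 mm out, with the pointer at -1.7 against the mark at about -8.2. That leaves ≈6 mm more, followed by a hold.

servo_tool([
  {"slide":[0,-0.002,0],"dr":[0,0,0],"grip":1},
  {"slide":[0,-0.004,0],"dr":[0,0,0],"grip":1},
  {"slide":[0,-0.0055,0],"dr":[0,0,0],"grip":1},
  {"slide":[0,-0.0065,0],"dr":[0,0,0],"grip":1},
  {"slide":[0,-0.0065,0],"dr":[0,0,0],"grip":1},
  {"slide":[0,-0.0065,0],"dr":[0,0,0],"grip":1},
  {"slide":[0,-0.0065,0],"dr":[0,0,0],"grip":1},
])

```text
time_s: 19.2
tool_pos: [490.4, -38.1, 39.6]
tool_rot: [[-0.25, 0.968, 0.008], [0.968, 0.25, 0.003], [0.001, 0.008, -1.0]]
contact_force: [9.6, 8.0, -9.5]
gripper_width: 0.258
```

```bash
python3 look.py b; python3 - <<'E'
import cv2
a=cv2.imread("pics/bscene.png")[265:345,300:400]
b=cv2.imread("pics/bwrist.png")
cv2.imwrite("pics/b2.png",cv2.hconcat([cv2.resize(a,(450,360),interpolation=cv2.INTER_CUBIC),cv2.resize(b[:,260:],(285,360))]))
E
```

```text
19.2 [-133.9  -44.    39.6] [ 9.6  8.  -9.5] 0.25769874975833384
scene grip 225 [-18.2   4.5] -6.9 [49.9 65.9]
scene gripTop 94 [-20.2   3.9] -8.2 [49.5 65.4]
scene nose 100 [-20.1  18.4] -0.9 [69.  79.2]
scene mark 67 [-19.8   3.1] -8.3 [104.6 115.4]
scene marktip 3 [-11.4  -9.5] -10.5 [84.9 86.4]
scene webtop 225 [-43.1  25.1] -9.0 [-69.  -55.6]
scene tab 49 [ 4.9 18.2] 11.5 [22.6 37.3]
side webtop 260 [-45.6  22.8] -11.4 [-71.8 -59.7]
```

View pics/b2.png

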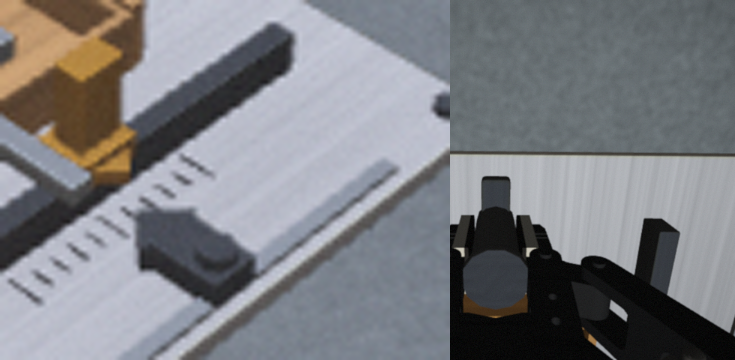

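The pointer is at -8.0 and the mark at -8.3: opposite each other. Hold just over a second, then ease home.

servo_tool([
  {"slide":[0,0,0],"dr":[0,0,0],"grip":1},
  {"slide":[0,0,0],"dr":[0,0,0],"grip":1},
  {"slide":[0,0,0],"dr":[0,0,0],"grip":1},
  {"slide":[0,0,0],"dr":[0,0,0],"grip":1},
  {"slide":[0,0,0],"dr":[0,0,0],"grip":1},
  {"slide":[0,0,0],"dr":[0,0,0],"grip":1},
  {"slide":[0,0,0],"dr":[0,0,0],"grip":1},
  {"slide":[0,0,0],"dr":[0,0,0],"grip":1},
  {"slide":[0,0,0],"dr":[0,0,0],"grip":1},
  {"slide":[0,0,0],"dr":[0,0,0],"grip":1},
])

```text
time_s: 20.6
tool_pos: [490.4, -38.1, 39.6]
tool_rot: [[-0.25, 0.968, 0.008], [0.968, 0.25, 0.003], [0.001, 0.008, -1.0]]
contact_force: [8.7, 7.1, -9.1]
gripper_width: 0.261
```

servo_tool([
  {"slide":[0,0.002,0],"dr":[0,0,0],"grip":1},
  {"slide":[0,0.006,0],"dr":[0,0,0],"grip":1},
  {"slide":[0,0.01,0],"dr":[0,0,0],"grip":1},
  {"slide":[0,0.014,0],"dr":[0,0,0],"grip":1},
  {"slide":[0,0.018,0],"dr":[0,0,0],"grip":1},
  {"slide":[0,0.022,0],"dr":[0,0,0],"grip":1},
  {"slide":[0,0.026,0],"dr":[0,0,0],"grip":1},
  {"slide":[0,0.03,0],"dr":[0,0,0],"grip":1},
  {"slide":[0,0.034,0],"dr":[0,0,0],"grip":1},
  {"slide":[0,0.038,0],"dr":[0,0,0],"grip":1},
  {"slide":[0,0.042,0],"dr":[0,0,0],"grip":1},
  {"slide":[0,0.046,0],"dr":[0,0,0],"grip":1},
  {"slide":[0,0.05,0],"dr":[0,0,0],"grip":1},
  {"slide":[0,0.053,0],"dr":[0,0,0],"grip":1},
  {"slide":[0,0.0555,0],"dr":[0,0,0],"grip":1},
  {"slide":[0,0.0575,0],"dr":[0,0,0],"grip":1},
  {"slide":[0,0.059,0],"dr":[0,0,0],"grip":1},
  {"slide":[0,0.059,0],"dr":[0,0,0],"grip":1},
  {"slide":[0,0.059,0],"dr":[0,0,0],"grip":1},
])

```text
time_s: 22.98
tool_pos: [542.8, -25.1, 39.3]
tool_rot: [[-0.249, 0.968, -0.001], [0.968, 0.249, 0.0], [0.001, -0.001, -1.0]]
contact_force: [-3.6, 5.4, 4.6]
gripper_width: 0.259
```

```bash
python3 look.py c
```

```text
22.975 [-79.8 -44.1  39.3] [-3.6  5.4  4.6] 0.25929974423659363
wrist mark 723 [-21.5   0.7] -10.4 [104.2 113.8]
wrist marktip 5 [-15.5 -13.2] -14.3 [86.3 86.8]
wrist webtop 2166 [-79.7 -66.9] -73.3 [-88.3 -40.4]
scene grip 223 [-18.8   4.1] -7.3 [50.  66.2]
scene gripTop 97 [-20.9   3.6] -8.6 [50.2 65.9]
scene nose 58 [-18.    6.6] -5.7 [69. 79.]
scene mark 71 [-20.2   3.3] -8.5 [104.3 115.4]
scene marktip 2 [-9.9 -9.8] -9.8 [85.5 85.5]
scene webtop 311 [-77.2  78.7] 0.7 [-83.8 -53.9]
scene tab 58 [60.8 74. ] 67.4 [22.6 37.8]
side grip 28 [-23.2 -14.2] -18.7 [54.5 61.8]
side gripTop 13 [-22.1 -13.4] -17.8 [54.5 61.9]
side nose 3 [-10.2  -8.1] -9.2 [74.3 76.2]
side mark 66 [-22.8   0.7] -11.1 [104.5 115.8]
side marktip 6 [-15.4  -6.7] -11.0 [83.2 86.7]
side webtop 273 [-78.8  76.5] -1.2 [-74.6 -59.5]
```

The drawer is home (tab 60.8, same as before) and the pointer stayed at the mark. Open and rise clear of the post.

servo_tool([
  {"slide":[0,0,0],"dr":[0,0,0],"grip":0.2},
  {"slide":[0,0,0],"dr":[0,0,0],"grip":-0.2},
  {"slide":[0,0,0],"dr":[0,0,0],"grip":-0.2},
  {"slide":[0,0,0],"dr":[0,0,0],"grip":-0.2},
  {"slide":[0,0,0],"dr":[0,0,0],"grip":-0.2},
  {"slide":[0,0,-0.02],"dr":[0,0,0],"grip":-0.2},
  {"slide":[0,0,-0.06],"dr":[0,0,0],"grip":-0.2},
  {"slide":[0,0,-0.11],"dr":[0,0,0],"grip":-0.2},
  {"slide":[0,0,-0.16],"dr":[0,0,0],"grip":-0.2},
  {"slide":[0,-0.03,-0.19],"dr":[0,0,0],"grip":-0.2},
  {"slide":[0,-0.03,-0.19],"dr":[0,0,0],"grip":-0.2},
  {"slide":[0,-0.03,-0.19],"dr":[0,0,0],"grip":-0.2},
])

```text
time_s: 24.62
tool_pos: [514.5, -33.0, 229.6]
tool_rot: [[-0.249, 0.969, 0.001], [0.969, 0.249, -0.0], [-0.0, 0.001, -1.0]]
contact_force: [0.0, 0.0, -0.9]
gripper_width: 0.597
```

```bash
python3 look.py d; python3 - <<'E'
import cv2
a=cv2.imread("pics/dscene.png")[190:400,140:440]
cv2.imwrite("pics/d2.png",cv2.resize(a,None,fx=2.6,fy=2.6,interpolation=cv2.INTER_CUBIC))
E
```

```text
24.625 [-109.2  -45.   229.6] [ 0.   0.  -0.9] 0.5974459702815179
wrist grip 240 [-20.8 -11.9] -16.3 [53.8 63.2]
wrist gripTop 117 [-20.8 -11.2] -16.0 [54.4 63.2]
wrist nose 60 [-16.7  -4.8] -10.8 [70.5 77.8]
wrist mark 303 [-21.    2.7] -9.1 [104.3 115.7]
wrist marktip 30 [-12.4  -5.6] -9.0 [83.6 86.7]
wrist webtop 1142 [-78.9  66.5] -6.2 [-69.7 -41.3]
wrist tab 165 [60.4 73. ] 66.7 [22.3 33.8]
scene grip 227 [-19.4   4.2] -7.6 [50.  66.4]
scene gripTop 97 [-19.5   3.4] -8.1 [49.8 65.1]
scene nose 54 [-18.5   5. ] -6.7 [69.1 78.3]
scene mark 69 [-19.5   4.2] -7.6 [104.3 115.4]
scene marktip 2 [-10.9  -8.4] -9.7 [86.8 86.9]
scene webtop 239 [10.8 79.1] 44.9 [-69.4 -54.7]
scene tab 60 [60.1 73.8] 67.0 [22.2 37.7]
side grip 186 [-22.5   0.8] -10.9 [46.3 61.5]
side gripTop 93 [-22.1   2.7] -9.7 [46.9 62.2]
side nose 7 [-15.8  -8.1] -12.0 [70.  75.7]
side mark 63 [-22.5   1.5] -10.5 [104.5 115.9]
side marktip 9 [-15.6  -7.6] -11.6 [82.9 86.6]
side webtop 259 [-78.9  76.2] -1.3 [-71.7 -43.2]
```

View pics/d2.png

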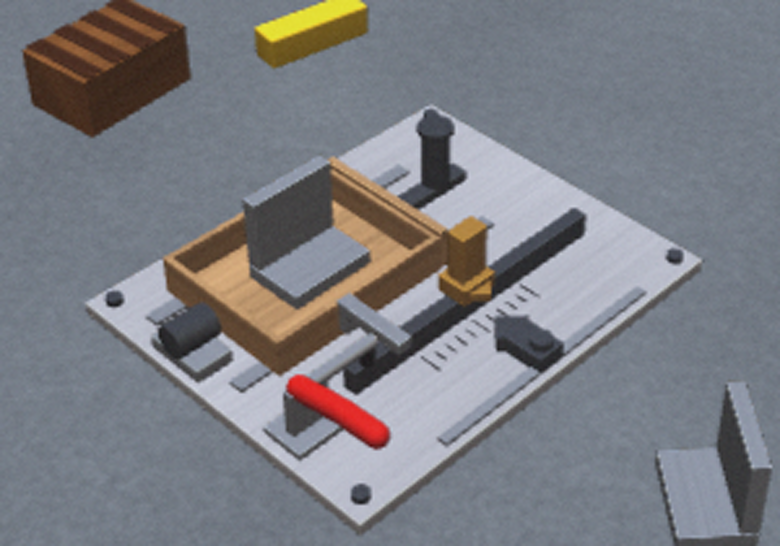

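All checks agree: the drawer is home with the block standing in it, the pointer stands at the mark, the bystanders are untouched and the gripper is clear. Handing in.

```bash
python3 -c "
from workcell import bot
print(bot.close_job())"
```

```text
the job is handed in; nothing more can be done
None
```

The pull test is done and handed in after about 25 s on the robot's clock. No verdict was reported.

- **Setup:** I took the angle block farthest to the left (web at about y = 375 mm) and stood it upright in the middle of the drawer. I then pushed the pointer home until the force rose to about 11 N.
- **Pull:** I pulled the drawer out about 55 mm by the post and held it for a little over 1 s. The pointer was then at -8.0 mm and the mark at -8.3 mm along the slide. I eased the drawer home at about 32 mm/s, so it did not snap back.
- **One correction:** My first grip on the post was probably on its cap (25 mm opening), so I regripped 7 mm lower before pulling (21.9 mm).
- **Last checks:**
  - The drawer is home, with its pusher tab at 60–61 mm as before the pull.
  - The block stands square in the drawer.
  - The pointer is within about 1 mm of the mark in the scene and side cameras. The wrist camera saw the grip only in part, but its nose and mark-tip readings differed by about 2 mm, within the 5 mm allowed.
  - The feeler block and puzzle box looked unmoved in the last picture; I did not measure them.
  - The gripper is clear of everything.

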